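# Offer up the oven-door hinge leaf

## Robot

A 6-joint arm with a two-finger parallel gripper is mounted at the origin on the work surface. World frame = base frame: x ahead of the robot, y to its left, z up, the work surface at z = 0. Lengths are in mm, angles in rad, forces in N, time in s.
With the tool pointing down it reaches from about 350 to 850 mm from the base axis. Payload 8.1 kg.
Tool frame: the origin (TCP) lies at the very end of the fingers, on their centre line; the grasp point (between the pads) lies 19 mm behind it; z points along the fingers, y is the line along which they close (so a half turn about z gives the same grasp; the last joint's range is limited). The gripper opens to 85 mm and grips with 20 to 120 N. Pads are 22 mm wide; open, the fingers measure 114 mm over their backs; the gripper's body (76 mm by 85 mm) begins 54 mm behind the grasp point. The pads swing forward as they close: fully open they stand 13 mm farther back than shut.
Start: joints at [-0.085, 0.13, 1.488, -0, 1.523, -0.085], TCP at [600.004, 0.022, 231.292] pointing down, gripper open.
Joint ranges: [-2.96, 2.96], [-0.89, 2.26], [0.02, 2.5], [-1.34, 4.48], [0, 2.73], [-2.66, 2.66]. Speed limits (rad/s): [2.39, 2.39, 2.79, 3.14, 3.14, 3.14].

## Interface

Orientations are given as [roll, pitch, yaw] about the fixed x, y, z axes, in that order (R = Rz(yaw) Ry(pitch) Rx(roll)).
In Python, from plant import readout, eyes, hand_in, spotter gives the robot as it stands.
- The arm moves only by the tool jog_arm, never from a script. Its argument "targets" is one flat list of numbers, 7 for each row, row after row: the opening, from 0 (shut) to 1 (fully open), then the shift along the tool's x, y, z normalised to -1 to 1, where 1 is 15 cm, then the turn, a rotation vector about the tool's x, y, z normalised to -1 to 1, where 1 is 120 degrees. A call has exactly 8 rows; each row is the pose to reach, as a shift and turn from the pose commanded when the call began, along the tool's axes at that moment; what a row does not reach only later rows make up. A row lasts 1/8 s, in which the tool goes at most 62.5 mm and 10.7 degrees, less where a joint would pass 70% of its speed; a pose out of reach is approached as far as the arm can. A call with a number of a shift or a turn outside -1 to 1 is refused whole. A call with a gripper value outside its range is refused whole. The fingers move at their own pace and stop on an object; the grip force is fixed at half the most. Time passes only in rows, so rows that repeat a pose let the fingers close, or fill a call up. It gives the time, the measured TCP pose, the force, the opening and the grip force at its end, in the units of the state.
- readout.read_state(): the state, without advancing time (a new reading comes with each control period).
- eyes.capture(name): name is "scene" or "side" or "wrist"; returns the picture (420x560x3 uint8, red, green, blue); there is no depth.
- eyes.camera_model(name): a dict with "fx", "fy", "cx", "cy" (pixels), "pose" (4x4, takes a point from camera to world coordinates). Camera axes: x right, y up, looking along -z (the intrinsics and any distortion apply to the point x, -y, -z); pixel columns grow to the right and rows downward; lengths in mm; the calibration is good to about 2 mm. A picture is of the moment at which its call begins: read the wrist's pose just before it. camera_model takes no time and is no camera call; for the wrist camera it gives the pose at the moment of the call.
- hand_in(): hands the job in; it is judged then, once.
Trained networks look in the newest picture that a camera, given by its name, has taken for a name from the list of things; names that differ only in an ending like _2 or _b are one class to them, and where a whole thing is asked for, a point or a joint stands for the part that bears it (a point fixed in the world has none). Each returns a list of dicts, best first, with "conf" (0 to 1); they miss things now and then, are a little off and sometimes report something else, mostly with a low value. They report only what shows in the picture. A call takes as long as a camera call. They do not tell look-alikes from the thing itself.
- spotter.spot_in(thing, camera): "point" ([column, row] in pixels, amid what is visible of it).
- spotter.masks_of(thing, camera): "region" (420x560 bool, what is visible of it) and "point" ([column, row] in pixels, amid what is visible of it).
The state is a dict: "time": time; "q": joint angles; "joint_vel": joint speeds; "joint_torque": joint torques, N m; "tool_pos": TCP position; "orientation": TCP orientation; "ft_force": force on the tool from outside, world axes, zero at the start; "moment": the same for the moment, N m; "finger_gap": opening from 0.0 (shut) to 1.0 (fully open); "gripper_force": force on a finger pad.
Only numpy, scipy, OpenCV 4.12 (cv2) and the standard library are available. Lean on these libraries where they do the work, as an engineer would, in place of code of your own. Each camera call takes 0.05 s, during which the arm holds its last target. There are 200 camera calls.

## Task

The oven door's hinge is being put together on the lab bench. First draw the captive hinge pin back by its upright black grip until the grip stands level with the index lugs beside its track and leave it there; then take from the rack the leaf with the single middle knuckle, and bring that knuckle from above into the gap between the two fixed knuckles of the jamb block so that all the holes line up for the pin. Finish still holding it there, upright, still, and carried by the gripper alone without resting or leaning on the jamb block, and leave the shorter spare leaf with two knuckles and everything else on the bench undisturbed.

Things in the scene. Friction and masses are not known exactly. Their poses are not given: they have to be found in the camera images.
- jamb: Jamb block, fixed: grey foot plate 110 x 240 x 12 mm with two steel knuckles (tubes 22 mm outside, 12 mm hole) in line along its y, 60 mm above the bench, at y -45 to -19 and +19 to +45 mm: a 38 mm gap, open above and below. A rail 48 mm high runs 23 to 53 mm to -x of the hinge line. Origin on the bench under the gap's middle; y points along the hinge line to the pin's grip, z up.
- gap_mid (a point): Middle of the gap, on the line of the fixed knuckles' holes, 60 mm above the bench; axes as jamb.
- pin (a joint): Captive 8 mm steel hinge pin with an upright black grip, sliding along the hinge line. 0 = fully home through both fixed knuckles; grows (m) as it is drawn back along the jamb's +y; 0.063 = level with the index lugs, its nose inside the nearer knuckle, clear of the gap; end of travel 0.095. About 2.5 N of friction; stays where it is left.
- pin_grip (a point): Top centre of the pin's upright black grip: 14 mm along the jamb's x, 16 mm along its y, from 30 to 110 mm above the bench. Moves with the pin; axes as jamb. Can be pinched across x from above (the nearby knuckle's top is 71 mm above the bench).
- pin_mark (a point): Where pin_grip must come: midway between the two dark index lugs (42 mm high, 5 mm wide along y) that stand one on each side of the track, each 14 to 30 mm from the line. Given at grip-top height, 110 mm above the bench; 127 mm along y from the gap's middle.
- leaf: Steel plate 8 mm thick (x), 80 wide (y), 75 high (z), one knuckle (22 mm outside, 12 mm hole, 30 mm long along y) centred under it. Origin at the hole's centre; plate 17 to 92 mm above it. 0.25 to 0.5 kg. Half turned about z it fits as well. Stands upright in the rack, knuckle down, top edge 115 mm above the bench, side edges in grooves 25 mm deep; lifted 60 mm it clears the rack.
- spare_leaf: Spare leaf: plate as wide and thick but only 50 mm high (top edge 90 mm above the bench), with two knuckles, each 16 mm long, 20 mm apart; too wide for the jamb. It stands in the other place of the rack. Leave alone. Origin between its two knuckles on their hole line.
- rack: Fixed plywood rack 70 x 226 mm, 65 mm high, with two places 112 mm apart along its own y, each of two slotted posts with 56 mm between them; the leaves' plates stand along its y. Which leaf is in which place varies. Origin on the bench under its middle.
- amber_bottle: Bystander: brown glass bottle with black cap, 60 mm across, 130 mm high. Origin at its underside.
- clear_jar: Bystander: small glass jar with white cap, 52 mm across, 75 mm high. Origin at its underside.
- dish: Bystander: white ceramic dish, 90 mm across, 30 mm high. Origin at its underside.
- beaker: Bystander: clear plastic beaker, 60 mm across, 75 mm high. Origin at its underside.
- screwdriver: Bystander: screwdriver with black handle lying on the bench.
- screw_tray: Bystander: open grey tray, 90 x 120 mm, 30 mm high. Origin at its underside.
- stopper: Bystander: cork stopper, 28 mm across, 25 mm high. Origin at its underside.
Mind the look-alikes: they are no part of the job. What is shaped like the leaf but orange or yellow is not meant.

How it is judged (in metres and radians):
On the way, in this order (a step that is already met when the one before it is completed fails the run):
1. the pin's grip is drawn back level with the index lugs and let go (value of joint pin between 0.057 and 0.069 m and contact force between pin and the fingers below 0.2 N), for 0.2 s.
2. the single-knuckle leaf is lifted clear of the rack in the gripper (height (world z) of leaf above 0.085 m and contact force between leaf and the fingers above 2 N), for 0.2 s.
At the end, for the whole second after the job is handed in: Leaf's hole centre within 3.5 mm (x, z) of the fixed holes' line and 4.5 mm of the gap's middle, directions within 0.1 rad, plate upright within 0.15 rad, still, gripped (over 2 N), under 1 N on the jamb block; pin grip within 6 mm of its mark (value of joint pin between 0.057 and 0.069 m and x of leaf in the frame of gap_mid between -0.0035 and 0.0035 m and y of leaf in the frame of gap_mid between -0.0045 and 0.0045 m and z of leaf in the frame of gap_mid between -0.0035 and 0.0035 m and angle between the y axis of leaf and the y axis of jamb, either way round below 0.1 rad and angle between leaf's own z axis and vertical below 0.15 rad and contact force between leaf and the fingers above 2 N and contact force between leaf and jamb below 1 N and linear speed of leaf below 0.02 m/s); the arm keeps its last pose, push and grip.
It fails at once if the spare leaf is moved by more than 15 mm (distance of spare_leaf from where it was at the start of the episode above 0.015 m).
It fails at once if a bystander is moved by more than 30 mm (distance of any of amber_bottle, clear_jar, dish, beaker, screwdriver, screw_tray, stopper from where it was at the start of the episode above 0.03 m).
It also fails if it takes over 64 s, if anything falls off the work surface, if the arm or the gripper's body presses on something with over 40 N, if the wrist force passes 120 N, or if a joint passes its speed limit or range.

## Working session

There is one attempt and no reset: what is moved stays moved. The work goes in short steps, Python scripts to look and compute and a tool call to move; the robot and the scene stay as the last step left them, time stands still between calls to the robot, and variables do not carry over. Pictures are saved under pics/ and viewed, at most 10 in all, crops included, and the job is handed in when it is done.

Besides the shell and the picture viewer there is one more tool, called after "Emit:" by a JSON object that holds its "fn" and its "kwargs". jog_arm: Moves the arm, as the interface text tells. Its arguments: {"type":"object","properties":{"targets":{"type":"array"}},"required":["targets"]}

```bash
mkdir -p pics
cat > h.py <<'E'
from plant import readout, eyes, hand_in, spotter
import numpy as np, cv2
def snap(c,f=None):
    im=eyes.capture(c)
    if f: cv2.imwrite('pics/'+f,cv2.cvtColor(im,cv2.COLOR_RGB2BGR))
    return im
def ray(m,p):
    P=np.array(m['pose']); d=np.array([(p[0]-m['cx'])/m['fx'],-(p[1]-m['cy'])/m['fy'],-1.])
    return P[:3,3],P[:3,:3]@d
def at_z(m,p,z):
    o,d=ray(m,p); return o+d*(z-o[2])/d[2]
def proj(m,X):
    P=np.array(m['pose']); c=P[:3,:3].T@(np.array(X,float)-P[:3,3]); 
    return np.array([m['cx']+m['fx']*c[0]/-c[2], m['cy']+m['fy']*c[1]/c[2]])
def tri(obs):
    A=np.zeros((3,3));b=np.zeros(3)
    for m,p in obs:
        o,d=ray(m,p);d=d/np.linalg.norm(d);Q=np.eye(3)-np.outer(d,d);A+=Q;b+=Q@o
    return np.linalg.solve(A,b)
E
python3 - <<'E'
from h import *
ims={c:snap(c) for c in('scene','side','wrist')}
for c in ims:
    m=eyes.camera_model(c); print(c,{k:m[k] for k in m if k!='pose'},np.round(m['pose'],3).tolist())
    cv2.imwrite(f'pics/{c}0.png',cv2.cvtColor(ims[c],cv2.COLOR_RGB2BGR))
for t in('jamb','pin_grip','leaf','spare_leaf','rack'):
    for c in('scene','side','wrist'):
        print(t,c,[(np.round(r['point']).tolist(),round(r['conf'],2)) for r in spotter.spot_in(t,c)[:3]])
print(readout.read_state())
E
```

```text
scene {'fx': 541.8759100252198, 'fy': 541.8759100252198, 'cx': 278.38622392161295, 'cy': 196.58326209775163} [[-0.069, -0.535, 0.842, 1991.664], [0.998, -0.038, 0.058, 121.378], [0.001, 0.844, 0.537, 1028.015], [0.0, 0.0, 0.0, 1.0]]
side {'fx': 405.84533606762676, 'fy': 405.84533606762676, 'cx': 278.8721355180693, 'cy': 213.7824196440602} [[0.895, 0.229, -0.384, 96.565], [-0.447, 0.441, -0.779, -838.761], [-0.009, 0.868, 0.496, 660.34], [0.0, 0.0, 0.0, 1.0]]
wrist {'fx': 328.3404551178955, 'fy': 328.3404551178955, 'cx': 281.0565607595982, 'cy': 208.33723614756636} [[1.0, 0.0, 0.002, 598.733], [-0.0, 0.949, 0.315, 81.533], [-0.001, -0.315, 0.949, 373.236], [0.0, 0.0, 0.0, 1.0]]
jamb scene [([308.0, 224.0], 0.97)]
jamb side [([280.0, 227.0], 0.6)]
jamb wrist [([245.0, 87.0], 0.64)]
pin_grip scene [([316.0, 212.0], 0.49), ([303.0, 229.0], 0.35)]
pin_grip side []
pin_grip wrist [([243.0, 37.0], 0.89), ([245.0, 87.0], 0.4)]
leaf scene [([218.0, 218.0], 0.9), ([213.0, 177.0], 0.79), ([304.0, 230.0], 0.35)]
leaf side [([339.0, 257.0], 0.84), ([261.0, 304.0], 0.67), ([302.0, 262.0], 0.61)]
l
[... 333 characters left out ...]
83)]
{'time': 0.9, 'q': array([-8.53561341e-02,  1.30393118e-01,  1.48817736e+00,  3.09733099e-05,
        1.52296556e+00, -8.54183253e-02]), 'joint_vel': array([-0.00096586,  0.00044693,  0.00032234, -0.00081927, -0.00066764,
       -0.00143799]), 'joint_torque': array([ 1.57270465e-04, -5.69316137e+01, -5.00866663e+01,  3.24975042e-05,
        1.13103633e-03,  2.77638929e-05]), 'tool_pos': array([6.00028692e+02, 5.75341161e-02, 2.31308783e+02]), 'orientation': array([ 3.14153360e+00, -2.59948837e-05,  1.57085704e+00]), 'ft_force': array([ 0.46101535, -0.41399459,  0.01953116]), 'moment': array([-0.00519359,  0.02062031,  0.03196398]), 'gripper_force': 0.0, 'finger_gap': 1.0006655516915006}
```

View pics/scene0.png

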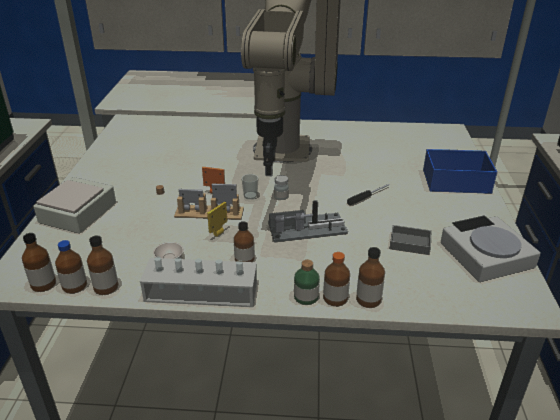

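View pics/side0.png

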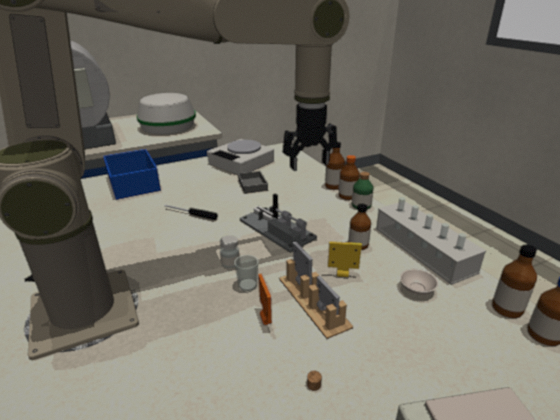

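View pics/wrist0.png

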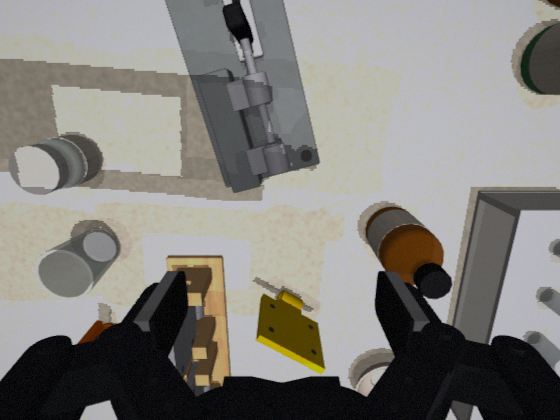

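```bash
python3 - <<'E'
from h import *
m=eyes.camera_model('scene');w=eyes.camera_model('wrist')
for n,p,z in(('griptop',(316,202),110),('rack',(207,212),10),('leafA top',(225,186),115),('leafB',(190,191),100),('bottle',(244,260),0),('yellow',(217,220),50),('beaker',(250,187),40),('jar',(281,188),40),('jamb',(308,230),20),('orange',(213,177),60)): print(n,np.round(at_z(m,p,z)))
for n,p,z in(('griptop',(243,30),110),('jamb',(245,87),30),('rack',(206,314),30)): print('w',n,np.round(at_z(w,p,z)))
E
python3 -c "
import cv2;i=cv2.imread('pics/scene0.png')[160:260,160:360];cv2.imwrite('pics/c.png',cv2.resize(i,None,fx=4,fy=4,interpolation=2))"
```

```text
griptop [574. 142. 110.]
rack [ 507. -220.   10.]
leafA top [ 507. -153.  115.]
leafB [ 522. -266.  100.]
bottle [738. -67.   0.]
yellow [ 608. -167.   50.]
beaker [386. -88.  40.]
jar [385.  21.  40.]
jamb [600. 120.  20.]
orange [ 360. -221.   60.]
w griptop [572. 129. 110.]
w jamb [564.  93.  30.]
w rack [ 506. -170.   30.]
```

View pics/c.png

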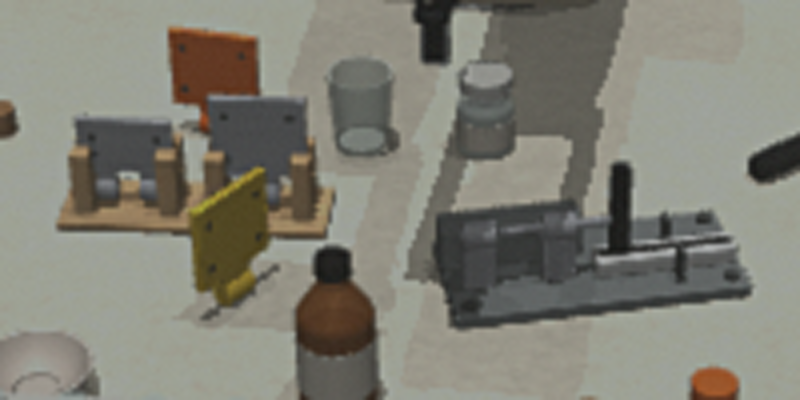

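Emit:
{"fn": "jog_arm", "kwargs": {"targets": [1,0.1,-0.03,0,0,0,0,1,0.2,-0.06,0,0,0,0,1,0.3,-0.1,0,0,0,0,1,0.4,-0.13,0,0,0,0,1,0.47,-0.17,0,0,0,0,1,0.47,-0.17,0,0,0,0,1,0.47,-0.17,0,0,0,0,1,0.47,-0.17,0,0,0,0]}}

```text
time: 1.9
tool_pos: [574.7, 70.0, 231.3]
orientation: [3.142, 0.0, 1.57]
ft_force: [-0.1, 0.6, -0.2]
finger_gap: 1.003
gripper_force: 0.0
```

Run:
```python
from h import *
m=eyes.camera_model('wrist');im=snap('wrist','w1.png');print(np.round(m['pose'],4).tolist())
np.save('w1pose.npy',m['pose'])
cv2.imwrite('pics/w1b.png',cv2.cvtColor(cv2.resize(im[0:330,140:460],None,fx=1.8,fy=1.8,interpolation=cv2.INTER_CUBIC),cv2.COLOR_RGB2BGR))
for t in('pin_grip','jamb'): print(t,[(r['point'],r['conf']) for r in spotter.spot_in(t,'wrist')[:2]])
```

```text
[[1.0, 0.0011, 0.0003, 573.6667], [-0.0012, 0.9491, 0.3148, 151.5191], [0.0, -0.3148, 0.9492, 374.0173], [0.0, 0.0, 0.0, 1.0]]
pin_grip [([280.0, 133.4], 0.74)]
jamb [([264.7, 121.7], 0.66)]
```

View pics/w1b.png

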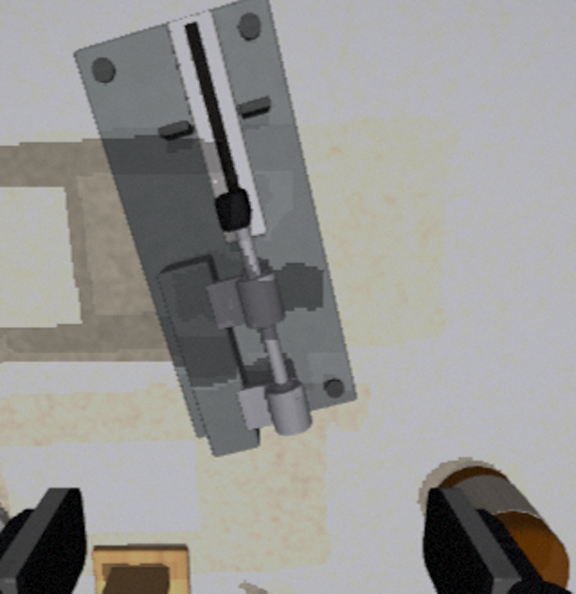

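```bash
cat > fit.py <<'E'
from h import *
from scipy.optimize import least_squares
m=eyes.camera_model('wrist');m['pose']=np.load('w1pose.npy')
F=[((0,64,110),(233,207)),((-22,127,42),(175,129)),((22,127,42),(256,105)),((0,32,60),(261,302)),((0,-32,60),(290,407)),((0,0,60),(276,355))]
W=lambda p,X:[p[0]+np.cos(p[2])*X[0]-np.sin(p[2])*X[1],p[1]+np.sin(p[2])*X[0]+np.cos(p[2])*X[1],X[2]]
def res(p): return np.concatenate([(proj(m,W(p,X))-(np.array(u)/1.8+[140,0])) for X,u in F])
s=least_squares(res,[590,90,.2],loss='soft_l1',x_scale=[10,10,.1])
print(s.x,np.round(s.fun.reshape(-1,2),1).tolist()); p=s.x
for n,X in(('grip',(0,64,110)),('mark',(0,127,110)),('gap',(0,0,60))): print(n,np.round(W(p,X),1))
sc=eyes.camera_model('scene'); print('scene px grip,luga,lugb',[np.round(proj(sc,W(p,X)),1).tolist() for X in((0,64,110),(-22,127,42),(22,127,42),(0,32,71),(0,-32,71))])
E
python3 fit.py
```

```text
[5.85594443e+02 5.91651052e+01 2.56557641e-01] [[6.2, 24.9], [-0.6, -0.2], [-0.2, 0.0], [0.1, -1.4], [-0.4, -0.1], [-0.2, -0.1]]
grip [569.4 121.1 110. ]
mark [553.4 182.  110. ]
gap [585.6  59.2  60. ]
scene px grip,luga,lugb [[309.4, 200.9], [326.0, 213.0], [329.6, 220.6], [299.1, 212.3], [279.1, 214.5]]
```

```bash
sed -i 's/^F=\[((0,64,110),(233,207)),/F=[/' fit.py
cat >> fit.py <<'E'
for y in (76,80,84,88,92): print(y,proj(m,W(p,(0,y,110))),np.array((233,209))/1.8+[140,0])
o=at_z(m,np.array((233,209))/1.8+[140,0],110); o=o[:2]-p[:2]; c,s_=np.cos(p[2]),np.sin(p[2])
print('grip jamb xy',c*o[0]+s_*o[1],-s_*o[0]+c*o[1])
E
python3 fit.py
```

```text
[5.85820890e+02 5.88758314e+01 2.55966797e-01] [[-0.3, 0.1], [0.2, 0.4], [0.3, -1.1], [-0.2, 0.2], [0.0, 0.1]]
grip [569.6 120.8 110. ]
mark [553.7 181.7 110. ]
gap [585.8  58.9  60. ]
scene px grip,luga,lugb [[309.3, 201.0], [326.0, 213.0], [329.6, 220.7], [299.0, 212.4], [279.0, 214.5]]
76 [272.00344822 125.21543545] [269.44444444 116.11111111]
80 [270.65257457 120.09854664] [269.44444444 116.11111111]
84 [269.2887551  114.93262119] [269.44444444 116.11111111]
88 [267.91180282 109.71695079] [269.44444444 116.11111111]
92 [266.52152713 104.45081346] [269.44444444 116.11111111]
grip jamb xy -0.11649804285820764 83.12148436662349
```

Emit:
{"fn": "jog_arm", "kwargs": {"targets": [1,0.25,-0.03,0,0,0,-0.06,1,0.462,-0.066,0.3,0,0,-0.122,1,0.462,-0.066,0.6,0,0,-0.122,1,0.462,-0.066,0.9,0,0,-0.122,1,0.462,-0.066,1,0,0,-0.122,1,0.462,-0.066,1,0,0,-0.122,0,0.462,-0.066,1,0,0,-0.122,0,0.462,-0.066,1,0,0,-0.122]}}

```text
time: 3.05
tool_pos: [566.3, 140.0, 83.6]
orientation: [3.138, 0.0, 1.826]
ft_force: [0.3, -0.4, -0.4]
finger_gap: 0.599
gripper_force: 0.0
```

Emit:
{"fn": "jog_arm", "kwargs": {"targets": [0,0,0,0,0,0,0,0,0,0,0,0,0,0,0,0,0,0,0,0,0,0,0,0,0,0,0,0,0,0.07,0,0,0,0,0,0,0.15,0,0,0,0,0,0,0.22,0,0,0,0,0,0,0.293,0,0,0,0,0]}}

```text
time: 4.05
tool_pos: [553.7, 182.1, 82.1]
orientation: [3.141, 0.001, 1.826]
ft_force: [-2.9, -4.3, 6.1]
finger_gap: 0.154
gripper_force: 58.9
```

Emit:
{"fn": "jog_arm", "kwargs": {"targets": [0,0,0,0,0,0,0,0,0,0,0,0,0,0,0,0,0,0,0,0,0,1,0,0,0,0,0,0,1,0,0,0,0,0,0,1,0,0,0,0,0,0,1,0,0,0,0,0,0,1,0,0,0,0,0,0]}}

```text
time: 5.05
tool_pos: [553.5, 182.3, 81.2]
orientation: [-3.142, 0.0, 1.826]
ft_force: [0.2, -0.6, 0.6]
finger_gap: 1.001
gripper_force: 0.0
```

Run:
```python
from h import *
im=snap('wrist'); 
for i,r in enumerate(spotter.masks_of('pin_grip','wrist')[:2]): print(r['point'],r['conf'])
cv2.imwrite('pics/w2.png',cv2.cvtColor(im,cv2.COLOR_RGB2BGR))
```

```text
[285.0, 292.6] 0.58
```

View pics/w2.png

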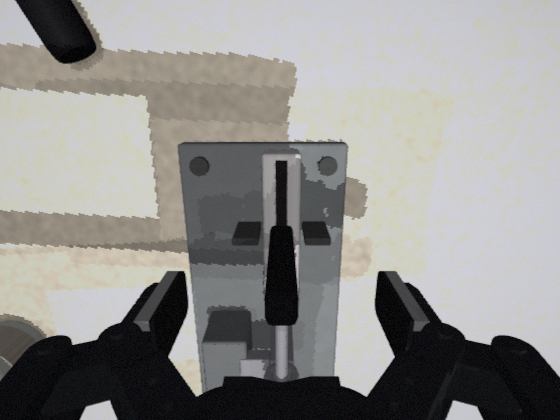

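Run:
```python
from h import *
m=eyes.camera_model('wrist'); 
c,s=np.cos(.256),np.sin(.256); o=np.array([585.82,58.88])
J=lambda P:[*(np.array([[c,s],[-s,c]])@(P[:2]-o)).round(1)]
for n,p,z in(('lugL',(247,223),42),('lugR',(316,223),42),('lugLnear',(247,233),42),('gripnear',(281,324),110),('gripfarbase',(283,226),30)): print(n,J(at_z(m,p,z)))
W=lambda X:[o[0]+c*X[0]-s*X[1],o[1]+s*X[0]+c*X[1],X[2]]
for X in((-22,129.5,42),(-22,124.5,42),(-22,124.5,12),(0,119,110),(0,135,110),(0,135,30)):print(X,proj(m,W(X)).round(1))
```

```text
lugL [np.float64(-21.1), np.float64(139.9)]
lugR [np.float64(19.8), np.float64(139.8)]
lugLnear [np.float64(-21.3), np.float64(133.5)]
gripnear [np.float64(-0.9), np.float64(121.1)]
gripfarbase [np.float64(0.3), np.float64(133.2)]
(-22, 129.5, 42) [246.1 239.1]
(-22, 124.5, 42) [246.3 246.6]
(-22, 124.5, 12) [250.7 228.3]
(0, 119, 110) [283.3 328.1]
(0, 135, 110) [283.3 294.8]
(0, 135, 30) [282.5 223.4]
```

Emit:
{"fn": "jog_arm", "kwargs": {"targets": [1,0,0,-0.35,0,0,0,1,0,0,-0.7,0,0,0,1,-0.2,-0.1,-1,0,0,0.04,1,-0.5,-0.2,-1,0,0,0.08,1,-0.8,-0.3,-1,0,0,0.122,1,-1,-0.3,-1,0,0,0.122,1,-1,-0.3,-1,0,0,0.122,1,-1,-0.3,-1,0,0,0.122]}}

```text
time: 6.15
tool_pos: [547.8, 26.3, 231.2]
orientation: [-3.141, -0.0, 1.571]
ft_force: [0.1, 0.5, 0.1]
finger_gap: 0.999
gripper_force: 0.0
```

Emit:
{"fn": "jog_arm", "kwargs": {"targets": [1,-0.3,-0.1,0,0,0,0,1,-0.6,-0.2,0,0,0,0,1,-0.9,-0.27,0,0,0,0,1,-1,-0.27,0,0,0,0,1,-1,-0.27,0,0,0,0,1,-1,-0.27,0,0,0,0,1,-1,-0.27,0,0,0,0,1,-1,-0.27,0,0,0,0]}}

```text
time: 7.15
tool_pos: [507.5, -123.3, 231.3]
orientation: [-3.142, -0.0, 1.572]
ft_force: [-0.4, 0.4, 0.4]
finger_gap: 1.0
gripper_force: 0.0
```

Run:
```python
from h import *
m=eyes.camera_model('wrist');np.save('w3pose.npy',m['pose']);im=snap('wrist','w3.png')
for t in('leaf','spare_leaf','rack'): print(t,[(r['point'],r['conf']) for r in spotter.spot_in(t,'wrist')[:2]])
cv2.imwrite('pics/w3b.png',cv2.cvtColor(cv2.resize(im[130:420,120:420],None,fx=2,fy=2,interpolation=cv2.INTER_CUBIC),cv2.COLOR_RGB2BGR))
```

```text
leaf [([149.3, 259.4], 0.81), ([262.5, 222.1], 0.57)]
spare_leaf [([268.8, 316.0], 0.87)]
rack [([273.8, 241.3], 0.72)]
```

View pics/w3b.png

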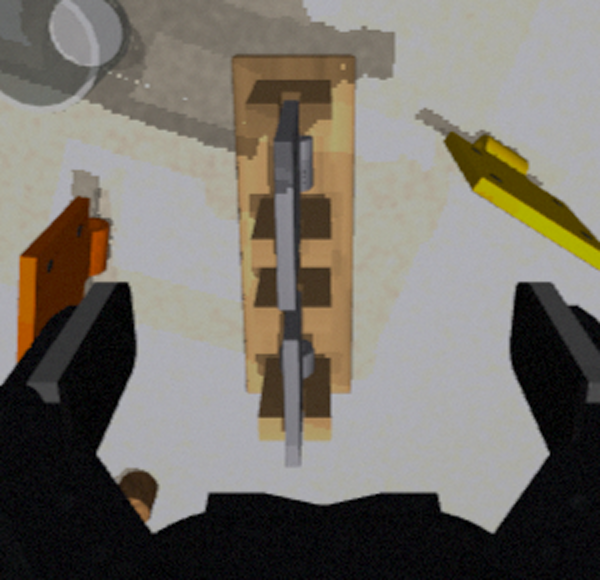

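Run:
```python
from h import *
m=eyes.camera_model('wrist');m['pose']=np.load('w3pose.npy')
P=lambda u:np.array(u)/2+[120,130]
for n,u,z in(('near',(287.5,309),115),('r180',(284,180),115),('far',(286,139),115),('sp near',(292.5,466),90),('sp far',(291,340),90),('rackTL',(233,57),8),('rackTR',(355,57),8),('rackBL',(247,392),8),('rackBR',(351,392),8)): print(n,at_z(m,P(u),z).round(1))
im=cv2.imread('pics/w3.png')
for r in (202,210,225,240,260,275,283): print(r,im[r,252:278].mean(1).astype(int).tolist())
```

```text
near [ 491.  -199.9  115. ]
r180 [ 490.5 -138.   115. ]
far [ 491.6 -120.   115. ]
sp near [ 490.6 -311.9   90. ]
sp far [ 490.9 -232.9   90. ]
rackTL [ 456.6 -104.5    8. ]
rackTR [ 524.8 -104.4    8. ]
rackBL [ 456.6 -328.3    8. ]
rackBR [ 525.9 -328.3    8. ]
202 [137, 116, 95, 101, 98, 88, 93, 92, 92, 90, 91, 94, 90, 81, 57, 44, 46, 66, 111, 135, 126, 115, 109, 92, 113, 140]
210 [138, 119, 87, 87, 81, 80, 89, 89, 90, 91, 90, 92, 89, 86, 66, 39, 45, 69, 105, 117, 111, 103, 92, 82, 101, 129]
225 [138, 136, 118, 84, 78, 76, 82, 86, 86, 83, 83, 114, 139, 135, 102, 48, 46, 55, 92, 117, 118, 116, 124, 134, 134, 128]
240 [50, 50, 53, 52, 49, 75, 115, 138, 136, 138, 138, 139, 138, 135, 105, 45, 46, 51, 57, 60, 51, 50, 47, 50, 54, 51]
260 [134, 138, 137, 133, 136, 125, 119, 129, 134, 137, 135, 134, 134, 136, 118, 68, 40, 49, 102, 134, 136, 135, 134, 136, 136, 138]
275 [52, 53, 51, 50, 49, 51, 86, 124, 134, 132, 131, 131, 133, 135, 130, 96, 50, 60, 65, 59, 52, 51, 50, 53, 49, 49]
283 [85, 84, 84, 84, 85, 85, 89, 112, 131, 129, 131, 129, 132, 133, 128, 104, 49, 50, 61, 77, 84, 85, 85, 86, 83, 83]
```

Emit:
{"fn": "jog_arm", "kwargs": {"targets": [0.6,-0.12,-0.05,0,0,0,0,0.6,-0.245,-0.108,0,0,0,0,0.6,-0.245,-0.108,0.3,0,0,0,0.6,-0.245,-0.108,0.6,0,0,0,0.6,-0.245,-0.108,0.85,0,0,0,0.6,-0.245,-0.108,1,0,0,0,0.6,-0.245,-0.108,1,0,0,0,0.6,-0.245,-0.108,1,0,0,0]}}

```text
time: 8.35
tool_pos: [491.9, -161.2, 82.5]
orientation: [3.14, 0.001, 1.571]
ft_force: [-0.3, -0.1, -0.1]
finger_gap: 0.6
gripper_force: 0.0
```

Emit:
{"fn": "jog_arm", "kwargs": {"targets": [0,0,0,0.02,0,0,0,0,0,0,0.02,0,0,0,0,0,0,0.02,0,0,0,0,0,0,0.02,0,0,0,0,0,0,0.02,0,0,0,0,0,0,0.02,0,0,0,0,0,0,0.02,0,0,0,0,0,0,0.02,0,0,0]}}

```text
time: 9.35
tool_pos: [491.4, -161.1, 79.1]
orientation: [3.141, 0.0, 1.571]
ft_force: [-2.0, -0.6, 6.2]
finger_gap: 0.088
gripper_force: 58.8
```

Emit:
{"fn": "jog_arm", "kwargs": {"targets": [0,0,0,-0.1,0,0,0,0,0,0,-0.2,0,0,0,0,0,0,-0.3,0,0,0,0,0,0,-0.45,0,0,0,0,0,0,-0.6,0,0,0,0,0,0,-0.75,0,0,0,0,0,0,-0.8,0,0,0,0,0,0,-0.8,0,0,0]}}

```text
time: 10.35
tool_pos: [491.5, -161.0, 198.9]
orientation: [3.14, 0.001, 1.571]
ft_force: [-0.1, 0.0, -3.2]
finger_gap: 0.087
gripper_force: 59.1
```

Run:
```python
from h import *
s=readout.read_state();print(s['tool_pos'],s['ft_force'])
im=snap('wrist','w4.png');b=snap('scene');
a=cv2.resize(im[200:420,160:400],None,fx=2,fy=2,interpolation=2); c=cv2.resize(b[140:240,160:260],(440,440),interpolation=2)
# leaf hang: side by side in one picture, <=800 wide
out=np.hstack([a[:, :360+0],c[:, :440]]); cv2.imwrite('pics/w4b.png',cv2.cvtColor(out,cv2.COLOR_RGB2BGR)); print(out.shape)
print([(r['point'],r['conf']) for r in spotter.spot_in('leaf','scene')[:3]])
```

```text
[ 491.464725   -161.04641034  198.884689  ] [-0.14060404  0.02099961 -3.15976368]
(440, 800, 3)
[([220.8, 167.8], 0.95), ([216.5, 215.7], 0.89), ([215.3, 178.8], 0.6)]
```

View pics/w4b.png

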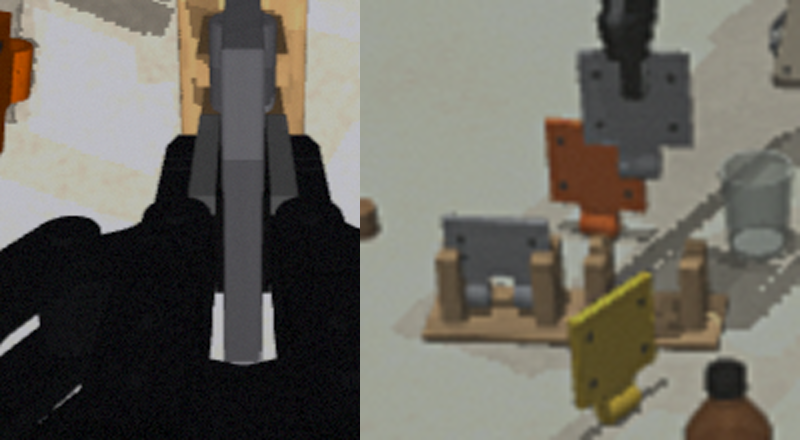

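Run:
```python
from h import *
m=eyes.camera_model('wrist')
for u in((243,362),(243,50)):
  print(at_z(m,(u[0]/2+160,u[1]/2+200),234.8).round(1))
sc=eyes.camera_model('scene')
# scene crop scale 4.4 off (160,140), plate corners
for n,u,X in(('TL',(218,52),(491.4,-200,234.8)),('TR',(330,52),(491.4,-120,234.8)),('BR',(333,146),(491.4,-120,159.8)),('knuckle',(280,162),(491.4,-160,142.8))): print(n,np.array(u)/4.4+[160,140],proj(sc,X).round(1))
```

```text
[ 489.7 -188.2  234.8]
[ 489.7 -120.   234.8]
TL [209.54545455 151.81818182] [209.1 150.3]
TR [235.         151.81818182] [234.3 151.2]
BR [235.68181818 173.18181818] [235.3 171.9]
knuckle [223.63636364 176.81818182] [223.3 176. ]
```

Emit:
{"fn": "jog_arm", "kwargs": {"targets": [0,0.1,0.04,0,0,0,0,0,0.3,0.12,0,0,0,-0.03,0,0.5,0.2,0,0,0,-0.06,0,0.7,0.28,0,0,0,-0.09,0,0.85,0.34,0,0,0,-0.122,0,0.95,0.38,0,0,0,-0.122,0,1,0.4,0,0,0,-0.122,0,1,0.4,0,0,0,-0.122]}}

```text
time: 11.5
tool_pos: [551.1, -10.7, 198.1]
orientation: [-3.141, 0.0, 1.826]
ft_force: [0.5, -0.3, -3.1]
finger_gap: 0.084
gripper_force: 59.0
```

Emit:
{"fn": "jog_arm", "kwargs": {"targets": [0,0.05,0.04,0,0,0,0,0,0.13,0.11,0,0,0,0,0,0.21,0.18,0,0,0,0,0,0.29,0.25,0,0,0,0,0,0.35,0.3,0,0,0,0,0,0.386,0.339,0,0,0,0,0,0.386,0.339,0.03,0,0,0,0,0.386,0.339,0.06,0,0,0]}}

```text
time: 12.5
tool_pos: [585.5, 57.7, 188.8]
orientation: [-3.141, 0.0, 1.826]
ft_force: [0.9, -0.4, -3.8]
finger_gap: 0.086
gripper_force: 59.0
```

Run:
```python
from h import *
s=readout.read_state();print(s['tool_pos'],s['orientation'],s['ft_force'])
b=snap('scene','s5.png');d=snap('side','d5.png');w=snap('wrist','w5.png')
f=lambda im,r,c,k:cv2.resize(im[r:r+100,c:c+66],(396,600),interpolation=2)
out=np.hstack([f(b,145,268,0),f(d,165,255,0)]); cv2.imwrite('pics/m5.png',cv2.cvtColor(out,cv2.COLOR_RGB2BGR))
sc=eyes.camera_model('scene');sd=eyes.camera_model('side')
t=s['tool_pos'];c,q=np.cos(.256),np.sin(.256)
W=lambda o,X:[o[0]+c*X[0]-q*X[1],o[1]+q*X[0]+c*X[1],o[2]+X[2]]
L=[t[0]-q*1,t[1]+c*1,t[2]-56.1]; G=[585.8,58.9,60]
for n,o,X in(('plate TL',L,(0,-40,92)),('plate TR',L,(0,40,92)),('plate BR',L,(0,40,17)),('BL',L,(0,-40,17)),('kn endL',L,(0,-15,0)),('kn endR',L,(0,15,0)),('J -45',G,(0,-45,0)),('J -19',G,(0,-19,0)),('J19',G,(0,19,0)),('J45',G,(0,45,0))):
    X=W(o,X); a=(proj(sc,X)-[268,145])*6; e=(proj(sd,X)-[255,165])*6; e[0]+=396; print(n,a.round(),e.round())
```

```text
[585.54619351  57.6501393  188.75647458] [-3.14107661e+00  1.16080976e-04  1.82614488e+00] [ 0.94495306 -0.37868774 -3.75390633]
plate TL [ 50. 162.] [691.  34.]
plate TR [208. 147.] [570. -17.]
plate BR [204. 275.] [570. 128.]
BL [ 50. 290.] [687. 185.]
kn endL [ 98. 313.] [649. 199.]
kn endR [156. 308.] [606. 178.]
J -45 [ 42. 437.] [691. 356.]
J -19 [ 90. 432.] [653. 336.]
J19 [161. 424.] [600. 306.]
J45 [210. 419.] [565. 287.]
```

View pics/m5.png

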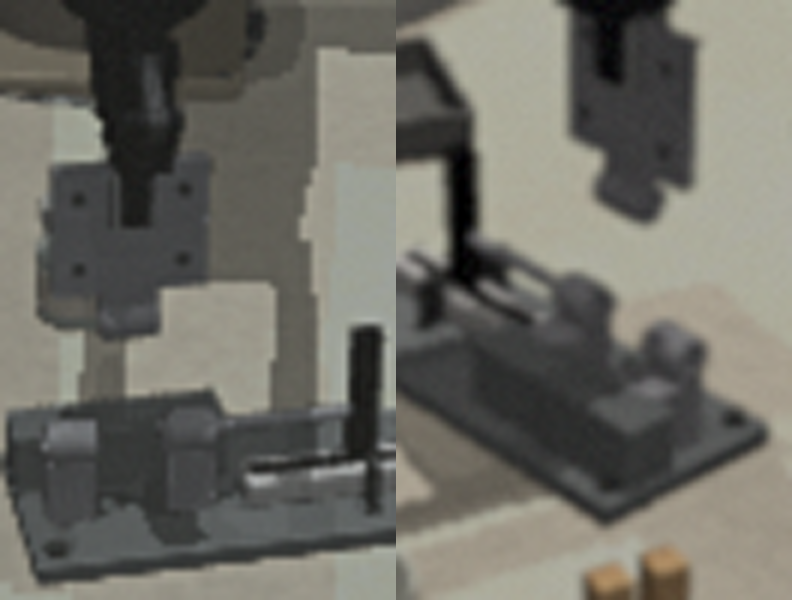

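Emit:
{"fn": "jog_arm", "kwargs": {"targets": [0,0.006,0.0035,0.08,0,0,0,0,0.006,0.0035,0.16,0,0,0,0,0.006,0.0035,0.22,0,0,0,0,0.006,0.0035,0.28,0,0,0,0,0.006,0.0035,0.33,0,0,0,0,0.006,0.0035,0.37,0,0,0,0,0.006,0.0035,0.4,0,0,0,0,0.006,0.0035,0.4,0,0,0]}}

```text
time: 13.65
tool_pos: [585.8, 59.0, 128.9]
orientation: [-3.141, -0.0, 1.826]
ft_force: [0.6, 0.7, -3.0]
finger_gap: 0.08
gripper_force: 59.0
```

Emit:
{"fn": "jog_arm", "kwargs": {"targets": [0,0,0,0.02,0,0,0,0,0,0,0.04,0,0,0,0,0,0,0.06,0,0,0,0,0,0,0.075,0,0,0,0,0,0,0.083,0,0,0,0,0,0,0.083,0,0,0,0,0,0,0.083,0,0,0,0,0,0,0.083,0,0,0]}}

```text
time: 14.65
tool_pos: [586.1, 59.0, 117.0]
orientation: [3.141, 0.0, 1.826]
ft_force: [0.4, 0.1, -3.0]
finger_gap: 0.084
gripper_force: 59.0
```

Run:
```python
from h import *
s=readout.read_state();print(s['tool_pos'],s['orientation'],s['ft_force'],s['moment'])
av=lambda n:np.mean([snap(n).astype(float) for _ in range(4)],0).clip(0,255).astype(np.uint8)
b=av('scene');d=av('side')
G=lambda im:np.clip(255*(im/255.)**.6,0,255).astype(np.uint8)
f=lambda im,r,c:G(cv2.resize(im[r:r+60,c:c+40],(400,600),interpolation=2))
out=np.hstack([f(b,185,270),f(d,190,278)]); cv2.imwrite('pics/m6.png',cv2.cvtColor(out,cv2.COLOR_RGB2BGR))
sc=eyes.camera_model('scene');sd=eyes.camera_model('side')
t=s['tool_pos'];c,q=np.cos(.256),np.sin(.256)
W=lambda o,X:[o[0]+c*X[0]-q*X[1],o[1]+q*X[0]+c*X[1],o[2]+X[2]]
L=[t[0]-q*1,t[1]+c*1,t[2]-56.1]; g=[585.8,58.9,60]
for n,o,X in(('BR',L,(4,40,17)),('BL',L,(4,-40,17)),('kn endL',L,(0,-15,0)),('kn endR',L,(0,15,0)),('J -45',g,(0,-45,0)),('J -19',g,(0,-19,0)),('J19',g,(0,19,0)),('J45',g,(0,45,0))):
    X=W(o,X); a=(proj(sc,X)-[270,185])*10; e=(proj(sd,X)-[278,190])*10; e[0]+=400; print(n,a.round(),e.round())
```

```text
[586.13657446  58.97173302 117.00313043] [3.14129176e+00 7.41793366e-05 1.82632678e+00] [ 0.36504554  0.14921934 -3.02693459] [-0.00730553 -0.07421238  0.05889199]
BR [321. 260.] [471. 176.]
BL [ 71. 287.] [660. 277.]
kn endL [146. 316.] [588. 300.]
kn endR [240. 306.] [518. 261.]
J -45 [ 49. 328.] [662. 344.]
J -19 [131. 319.] [599. 309.]
J19 [249. 307.] [510. 260.]
J45 [329. 298.] [452. 228.]
```

View pics/m6.png

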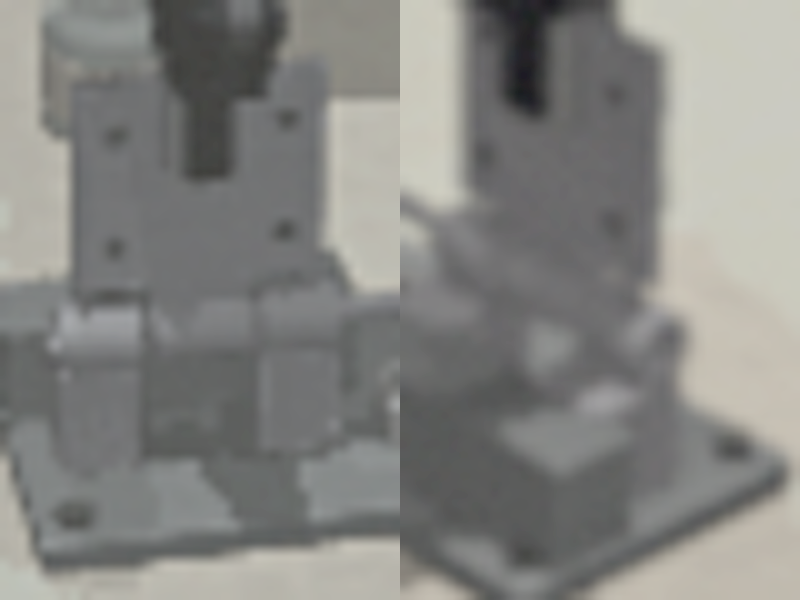

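Emit:
{"fn": "jog_arm", "kwargs": {"targets": [0,0.003,0,0.003,0,0,0,0,0.007,0,0.007,0,0,0,0,0.007,0,0.007,0,0,0,0,0.007,0,0.007,0,0,0,0,0.007,0,0.007,0,0,0,0,0.007,0,0.007,0,0,0,0,0.007,0,0.007,0,0,0,0,0.007,0,0.007,0,0,0]}}

```text
time: 16.05
tool_pos: [585.8, 60.0, 115.8]
orientation: [3.142, -0.0, 1.826]
ft_force: [0.6, -0.4, -2.6]
finger_gap: 0.083
gripper_force: 59.0
```

Run:
```python
from h import *
s=readout.read_state();print(s['tool_pos'],s['ft_force'])
b=np.mean([snap('scene').astype(float).mean(2) for _ in range(12)],0)
print('cols 274..306; rows 212-222')
for r in range(211,224): print(r,b[r,274:307].astype(int).tolist())
```

```text
[585.76331587  59.99496989 115.79956679] [ 0.57523904 -0.4168368  -2.63569619]
cols 274..306; rows 212-222
211 [141, 145, 139, 98, 70, 70, 71, 68, 66, 72, 71, 67, 67, 67, 67, 67, 67, 67, 68, 67, 68, 69, 68, 68, 68, 67, 68, 67, 62, 69, 116, 154, 153]
212 [116, 127, 106, 79, 69, 70, 72, 71, 69, 72, 71, 68, 68, 67, 67, 67, 66, 67, 67, 67, 69, 75, 67, 68, 65, 62, 59, 61, 54, 60, 87, 151, 155]
213 [86, 90, 82, 60, 68, 70, 70, 71, 70, 70, 70, 69, 67, 67, 67, 67, 66, 66, 67, 67, 65, 59, 59, 61, 60, 61, 61, 67, 73, 73, 69, 115, 150]
214 [83, 83, 82, 70, 67, 60, 56, 52, 48, 45, 50, 59, 67, 66, 66, 66, 66, 66, 66, 66, 64, 55, 75, 77, 70, 80, 82, 83, 84, 82, 73, 96, 109]
215 [84, 82, 98, 94, 59, 60, 61, 61, 64, 71, 47, 56, 66, 67, 66, 66, 68, 75, 79, 80, 81, 68, 81, 85, 83, 85, 85, 84, 84, 85, 85, 87, 86]
216 [82, 73, 117, 113, 78, 106, 110, 111, 112, 108, 55, 69, 74, 71, 72, 71, 73, 83, 84, 84, 81, 63, 73, 82, 82, 82, 81, 81, 81, 80, 70, 69, 65]
217 [84, 78, 121, 121, 109, 113, 113, 112, 113, 108, 60, 71, 95, 75, 72, 74, 80, 82, 82, 82, 79, 65, 69, 75, 75, 74, 74, 74, 74, 72, 59, 57, 63]
218 [66, 89, 106, 108, 103, 102, 102, 102, 104, 98, 59, 64, 91, 86, 72, 72, 75, 76, 76, 75, 73, 60, 62, 67, 67, 66, 66, 66, 65, 64, 55, 57, 65]
219 [68, 109, 92, 90, 88, 88, 87, 87, 87, 84, 63, 62, 79, 74, 68, 68, 69, 67, 66, 66, 64, 52, 59, 60, 59, 59, 57, 57, 57, 58, 53, 58, 65]
220 [53, 67, 68, 72, 72, 71, 71, 71, 71, 69, 56, 55, 62, 60, 61, 61, 58, 56, 55, 53, 49, 51, 64, 65, 66, 67, 71, 70, 66, 64, 54, 57, 66]
221 [52, 51, 60, 60, 61, 60, 59, 60, 61, 60, 53, 52, 51, 51, 54, 55, 54, 54, 54, 53, 51, 54, 72, 67, 67, 67, 68, 68, 68, 69, 56, 57, 65]
222 [55, 60, 82, 61, 63, 65, 67, 68, 71, 69, 53, 53, 53, 54, 54, 54, 54, 54, 53, 53, 53, 54, 73, 68, 66, 67, 67, 68, 68, 69, 54, 55, 65]
223 [56, 55, 69, 66, 66, 67, 68, 68, 69, 66, 52, 53, 54, 54, 54, 54, 54, 54, 53, 53, 52, 54, 74, 67, 66, 67, 67, 67, 68, 68, 50, 53, 64]
```

```bash
python3 -c "
from h import *
s=readout.read_state();print(s['tool_pos'],s['ft_force'],s['gripper_force'],np.abs(s['joint_vel']).max())
print(hand_in())"
```

```text
[585.73318453  59.98502468 115.78939336] [ 0.90537723  0.53723095 -3.37575966] 58.9618581533432 0.0013949202867653205
the job is handed in; nothing more can be done
None
```

I handed the job in at about 16 s: the pin grip is drawn back level with the index lugs and released, and the single-knuckle leaf is held still in the jamb gap, measured at about 1 mm or better from the hole line. The force reading showed only the leaf's own weight. I moved nothing else that I know of, and the hand-in returned no verdict.

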